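# Load the edge burnisher and hold its run button

## Task

Set up the leather edge burnisher: lower the plain metal spacer collar down its upright spindle until it sits fully home, then the taller grooved wooden wheel down on top of it, letting go of each and not dropping them. Only then press the spring-loaded run button (the mushroom on its own little box) half way down, about 10 mm of its 20 mm, and finish while still holding it there: it is a dead-man button that must never be pushed right to its stop nor pressed before both rings are on. Leave the other things on the bench where they are.

Things in the scene. Friction and masses are not known exactly. Their poses are not given: they have to be found in the camera images.
- burnisher: edge-burnishing machine fixed to the bench: flat grey box 150 x 150 mm, top at 40 mm height, with a steel spindle standing upright in the middle of its top. Origin: centre of its underside, on the spindle's axis, z up
- spindle_seat (a point): the seat where the collar must rest, on the spindle's axis, 48 mm above the bench: top of a round boss 34 mm across that stands 8 mm proud of the box. From here the spindle rises 58 mm: 14 mm diameter for 42 mm, then a cone narrowing to 6 mm at the tip
- spindle_tip (a point): top end of the spindle, 58 mm above the seat (106 mm above the bench)
- collar: spacer collar, a loose plain aluminium ring: 40 mm outer diameter, 18 mm bore, 16 mm high, about 0.1 kg, lying flat with the bore upright. Origin: centre of its underside, z along the bore
- wheel: burnishing wheel, a loose wooden ring with three dark grooves round its rim: 56 mm outer diameter, 18 mm bore, 26 mm high, about 0.06 kg, lying flat with the bore upright. Origin: centre of its underside, z along the bore. On the seated collar its underside is 16 mm above the seat and its top is level with the start of the spindle's cone
- run_base: box of the run button, fixed to the bench: grey, 90 x 90 mm, 36 mm high with a flat 4 mm steel disc (36 mm across) round the button's stem. Origin: centre of its underside
- run_pad_top (a point): centre of the top of the run button, a black mushroom 50 mm across and 14 mm thick (flat top 44 mm across) on a steel stem 20 mm thick, pressed straight down; its top is 78 mm above the bench at rest, 68 mm when half way, 58 mm at the stop. A thin black line round the stem meets the steel disc when the button is half way down
- run_pad (a joint): how far the run button is pressed, in m: 0 up at rest, 0.010 half way, 0.020 at its stop. The spring pushes back with 4 N at the start, 8 N half way and 12 N at the stop, and returns it when let go
- wax_tin: bystander: small tin with a white lid and no hole, 40 mm across, 22 mm high; origin centre of underside
- spool: bystander: wooden spool, 40 mm across, 50 mm high; origin centre of underside
- glue_jar: bystander: jar, 60 mm across, 70 mm high; origin centre of underside
- mallet: bystander: wooden mallet lying flat, 260 mm long, head to its +x end; origin below the middle of its length
- awl: bystander: awl with dark wooden handle lying flat, 130 mm long along its x; origin below the middle of its length
- tape: bystander: reel of paper tape lying flat, 90 mm across, 72 mm bore, 24 mm high; origin centre of underside
- press_block: bystander: marble block 70 x 50 x 30 mm; origin centre of underside
Things that resemble listed ones, but are neither listed nor needed, are in the scene too. Leave any orange or purple look-alike of the collar alone.

How it is judged:
By the outcome, as a careful person would: the job done as asked, in the order asked, and still so for the second after the job is handed in, while the arm keeps its last pose, push and grip.
It also fails if it takes over 72 s, if anything falls off the work surface, if the arm or the gripper's body presses on something with over 40 N, if the wrist force passes 120 N, or if a joint passes its speed limit or range.

## Robot

A 6-joint arm with a two-finger parallel gripper is mounted at the origin on the work surface. World frame = base frame: x ahead of the robot, y to its left, z up, the work surface at z = 0. Lengths are in m, angles in rad, forces in N, time in s.
With the tool pointing down it reaches from about 0.425 to 0.95 m from the base axis. Payload 3.5 kg.
Tool frame: the origin (TCP) lies midway between the tips of the shut fingers; the grasp point (between the pads) lies 19 mm behind it; z points along the fingers, y is the line along which they close (so a half turn about z gives the same grasp; the last joint's range is limited). The gripper opens to 85 mm and grips with 20 to 120 N. Pads are 22 mm wide; open, the fingers measure 114 mm over their backs; the gripper's body (76 mm by 85 mm) begins 54 mm behind the grasp point. The pads swing forward as they close: fully open they stand 13 mm farther back than shut.
Start: joints at [-1.373, 0.286, 1.577, -0, 1.279, -0.15], TCP at [0.23, -0.635, 0.231] pointing down, gripper open.
Joint ranges: [-2.77, 2.77], [-0.9, 2.22], [0.21, 2.48], [-1.53, 4.67], [0.24, 2.81], [-2.84, 2.84]. Speed limits (rad/s): [2.79, 2.79, 3.14, 3.14, 3.14, 3.14].

## Interface

Orientations are given as a unit quaternion [x, y, z, w].
In Python, from plant import ctrl gives the robot as it stands.
- The arm moves only by the tool arm_command, never from a script. Its argument "steps" is one flat list of numbers, 5 for each row, row after row: the opening in per cent of the stroke, from 0 (shut) to 100 (fully open), then the shift along the tool's x, y, z each as a share of 25 mm, from -1 to 1, then the turn about the tool's z as a share of 0.1 rad, from -1 to 1. In form: [grip, tx, ty, tz, spin, grip, tx, ty, tz, spin, ...]. A call has 1 to 8 rows; each row shifts and turns the commanded pose from where the row before left it, along the tool's axes as they then stand; what a row does not reach is not made up. A row lasts 1/12 s, in which the tool goes at most 41.7 mm and 7.16 degrees, less where a joint would pass 70% of its speed; a pose out of reach is approached as far as the arm can. A call with a number of a shift or a turn outside -1 to 1 is refused whole. A call with a gripper value outside its range is refused whole. The fingers move at their own pace and stop on an object; "squeeze" is the grip in N (left out, the last holds). Time passes only in rows, so rows that do not move let the fingers close. It gives the time, the measured TCP pose, the force, the opening and the grip force at its end, in the units of the state.
- ctrl.get_state(): the state, without advancing time (a new reading comes with each control period).
- ctrl.read_camera(name): name is "side" or "top" or "wrist"; returns the picture (420x560x3 uint8, red, green, blue); there is no depth.
- ctrl.camera_model(name): a dict with "intrinsics" (3x3 intrinsics, pixels), "rvec" (rotation vector, rad) and "tvec" (3), from world to camera coordinates, as OpenCV has them. Camera axes: x right, y down, z forward; pixel columns grow to the right and rows downward; lengths in m; the calibration is good to about 2 mm. A picture is of the moment at which its call begins: read the wrist's pose just before it. camera_model takes no time and is no camera call; for the wrist camera it gives the pose at the moment of the call.
- ctrl.sign_off(): hands the job in; it is judged then, once.
The state is a dict: "time": time; "qpos": joint angles; "dq": joint speeds; "joint_efforts": joint torques, N m; "eef_pos": TCP position; "tcp_rot": TCP orientation; "contact_force": force on the tool from outside, world axes, zero at the start; "wrist_torque": the same for the moment, N m; "opening": opening from 0.0 (shut) to 1.0 (fully open); "finger_force": force on a finger pad.
Only numpy, scipy, OpenCV 4.12 (cv2) and the standard library are available. Lean on these libraries where they do the work, as an engineer would, in place of code of your own. Each camera call takes 0.05 s, during which the arm holds its last target. There are 200 camera calls.

## Working session

There is one attempt and no reset: what is moved stays moved. The work goes in short steps, Python scripts to look and compute and a tool call to move; the robot and the scene stay as the last step left them, time stands still between calls to the robot, and variables do not carry over. Pictures are saved under pics/ and viewed, at most 10 in all, crops included, and the job is handed in when it is done.

Besides the shell and the picture viewer there is one more tool, called after "Request:" as name(argument=value, ...), one argument or row to a line, values as JSON. arm_command: Moves the arm, as the interface text tells. Its arguments: {"type":"object","properties":{"steps":{"type":"array","items":{"type":"number"}},"squeeze":{"type":"number"}},"required":["steps"]}

```bash
mkdir -p pics
cat > h.py <<'E'
import numpy as np, cv2
from plant import ctrl
def cam(n):
    m=ctrl.camera_model(n); R=cv2.Rodrigues(np.array(m["rvec"],float))[0]
    return np.array(m["intrinsics"],float),R,np.array(m["tvec"],float).ravel()
def ray(c,u,v,z):
    K,R,t=c; d=R.T@np.linalg.solve(K,[u,v,1.]); o=-R.T@t
    return o+d*(z-o[2])/d[2]
def proj(c,p):
    K,R,t=c; q=K@(R@np.array(p,float)+t); return q[:2]/q[2]
def save(n,img): cv2.imwrite(f"pics/{n}.png",img[:,:,::-1])
E
python3 - <<'E'
from h import *
for n in("side","top","wrist"):
    c=cam(n); i=ctrl.read_camera(n); np.save(n+".npy",i); save(n+"0",i); print(n,(-c[1].T@c[2]).round(3),c[0][0,0])
s=ctrl.get_state(); print(s)
a=np.load("side.npy");b=np.load("top.npy")
E
```

```text
side [0.137 0.934 1.005] 520.2061189471166
top [ 0.436 -0.051  0.993] 381.4484685036999
wrist [ 0.295 -0.61   0.373] 359.95333973537697
{'time': 0.15, 'qpos': array([-1.37297393e+00,  2.87009005e-01,  1.57784874e+00,  2.69948920e-05,
        1.27862540e+00, -1.50006178e-01]), 'dq': array([ 0.0008879 , -0.00297954, -0.00446246, -0.00086261,  0.00031438,
       -0.0004505 ]), 'joint_efforts': array([-1.18725457e-03, -4.06604719e+01, -2.93142575e+01, -2.54039278e-04,
        3.94545961e-03, -6.56620315e-06]), 'eef_pos': array([ 0.23000541, -0.63405171,  0.23022937]), 'tcp_rot': array([ 9.84915225e-01,  1.73034986e-01, -9.67882398e-06, -9.45284546e-04]), 'contact_force': array([-0.24018035, -0.30277646, -1.06273516]), 'wrist_torque': array([-0.02439256, -0.02280463, -0.0084497 ]), 'finger_force': 0.0, 'opening': 1.0004714552463385}
```

View pics/top0.png

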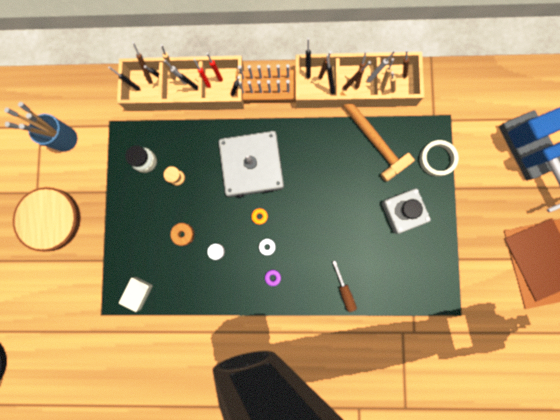

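View pics/side0.png

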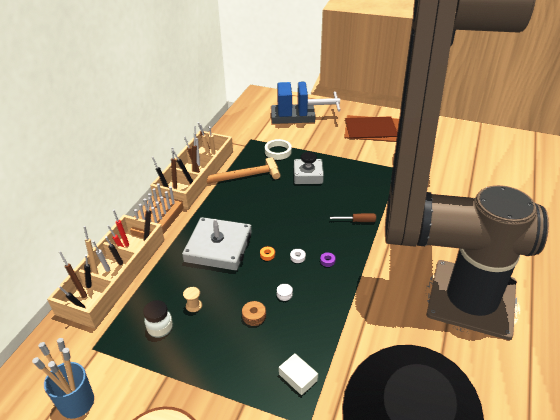

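The top view shows the ring candidates: orange (260,216), purple (273,278), a silver ring with a hole at (267,247), a plain white disc at (216,252) and a brown ring at (181,234). The silver ring fits the collar, because the disc has no hole and so is the wax tin. The brown ring fits the wheel. The burnisher is at about (251,163) and the button at (411,209). I'll confirm with a crop and measure.

```bash
cat > m.py <<'E'
from h import *
T=np.load("top.npy"); S=np.load("side.npy"); ct,cs=cam("top"),cam("side")
crop=cv2.resize(T[195:295,160:290],None,fx=5,fy=5,interpolation=cv2.INTER_CUBIC)
crop2=cv2.resize(S[225:325,225:345],None,fx=5,fy=5,interpolation=cv2.INTER_CUBIC)
crop=np.vstack([np.hstack([crop,crop2])]); save("crop",cv2.resize(crop,(800,320)))
def blobs(img,mask,box,z,c,name):
    m=np.zeros(mask.shape,np.uint8); x0,y0,x1,y1=box; m[y0:y1,x0:x1]=mask[y0:y1,x0:x1]
    cn,_=cv2.findContours(m,cv2.RETR_EXTERNAL,cv2.CHAIN_APPROX_NONE); k=max(cn,key=cv2.contourArea)
    (u,v),ax,an=cv2.fitEllipse(cv2.convexHull(k)); print(name,round(u,1),round(v,1),np.round(ax,1),ray(c,u,v,z).round(4),cv2.minAreaRect(k)); return k
ht,hs=cv2.cvtColor(T,cv2.COLOR_RGB2HSV),cv2.cvtColor(S,cv2.COLOR_RGB2HSV)
fg=lambda h:((h[...,2]>100)*255).astype(np.uint8)
blobs(T,fg(ht),(252,232,284,262),.016,ct,"collar top")
blobs(T,fg(ht),(165,215,198,250),.026,ct,"wheel top")
blobs(S,fg(hs),(282,243,312,267),.012,cs,"collar side")
blobs(S,fg(hs),(237,295,273,330),.02,cs,"wheel side")
blobs(T,fg(ht),(212,125,292,202),.040,ct,"burn top")
blobs(T,fg(ht),(380,185,434,238),.036,ct,"run top")
blk=((ht[...,2]<70)*255).astype(np.uint8)
blobs(T,blk,(398,197,424,221),.074,ct,"pad top")
print(ray(ct,251,163,.05))
E
python3 m.py
```

```text
collar top 275.4 247.5 [30.9 37.6] [ 0.4385 -0.0056  0.016 ] ((270.5, 246.5), (29.0, 25.0), 90.0)
wheel top 181.4 233.9 [23.4 23.7] [0.4742 0.2345 0.026 ] ((181.5, 233.5), (23.0, 23.0), 90.0)
collar side 297.4 255.2 [15.  15.5] [0.4435 0.021  0.012 ] ((297.5, 255.5), (13.0, 15.0), 90.0)
wheel side 253.4 312.5 [23.7 25. ] [0.4769 0.2414 0.02  ] ((253.5, 313.0), (24.0, 23.0), 90.0)
burn top 250.3 163.0 [75.9 77.5] [0.6532 0.057  0.04  ] ((250.5693359375, 162.9508819580078), (58.92216491699219, 59.83450698852539), 81.25383758544922)Traceback (most recent call last):
  File "m.py", line 17, in <module>
    blobs(T,fg(ht),(380,185,434,238),.036,ct,"run top")
    ~~~~~^^^^^^^^^^^^^^^^^^^^^^^^^^^^^^^^^^^^^^^^^^^^^^
  File "m.py", line 9, in blobs
    (u,v),ax,an=cv2.fitEllipse(cv2.convexHull(k)); print(name,round(u,1),round(v,1),np.round(ax,1),ray(c,u,v,z).round(4),cv2.minAreaRect(k)); return k
                ~~~~~~~~~~~~~~^^^^^^^^^^^^^^^^^^^
cv2.error: OpenCV(4.12.0) /io/opencv/modules/imgproc/src/shapedescr.cpp:361: error: (-201:Incorrect size of input array) There should be at least 5 points to fit the ellipse in function 'fitEllipseNoDirect'
```

View pics/crop.png

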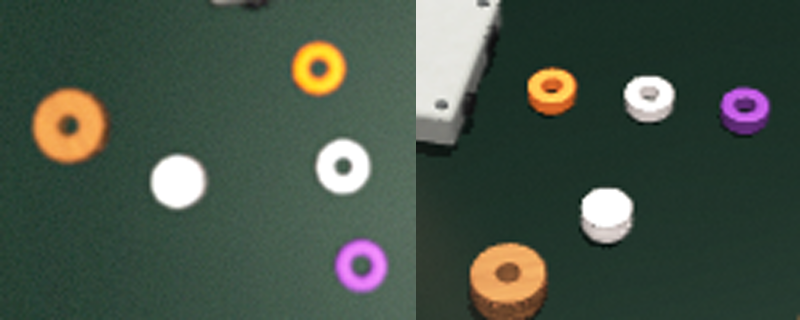

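The crop confirms it: silver holed ring (267,247) = collar, solid white disc (216,252) = tin, large brown ring (181,234) = wheel. Next I'll refine the spindle, pad and collar positions.

```bash
cat > m2.py <<'E'
from h import *
T=np.load("top.npy"); S=np.load("side.npy"); ct,cs=cam("top"),cam("side")
def cen(img,box,f,z,c,name):
    x0,y0,x1,y1=box; g=cv2.cvtColor(img,cv2.COLOR_RGB2GRAY)[y0:y1,x0:x1].astype(int)
    n,l,st,ce=cv2.connectedComponentsWithStats(f(g).astype(np.uint8)); k=1+np.argmax(st[1:,4]); u,v=ce[k]+[x0,y0]
    bx=st[k,:4]; print(name,round(u,1),round(v,1),bx+[x0,y0,0,0],ray(c,u,v,z).round(4)); return u,v
cen(T,(252,232,284,262),lambda g:g>150,.016,ct,"collar T")
cen(S,(282,243,312,267),lambda g:g>200,.016,cs,"collar S(topface)")
cen(T,(400,195,425,222),lambda g:g<60,.078,ct,"pad T")
cen(S,(296,150,322,172),lambda g:g<60,.072,cs,"pad S")
cen(T,(238,150,264,175),lambda g:g<120,.06,ct,"spindle T")
cr=cv2.resize(T[140:185,225:280],(550,450),interpolation=cv2.INTER_CUBIC)[:, :]
cr2=cv2.resize(S[212:252,195:240],(506,450),interpolation=cv2.INTER_CUBIC)
cr3=cv2.resize(T[185:240,380:440],(490,450),interpolation=cv2.INTER_CUBIC)
cr4=cv2.resize(S[145:190,285:335],(500,450),interpolation=cv2.INTER_CUBIC)
save("sp",cv2.resize(np.hstack([cr,cr2,cr3,cr4]),(800,176)) if 0 else cv2.resize(np.vstack([np.hstack([cr,cr2]),np.hstack([cr3,cr4,np.zeros((450,66,3),np.uint8)])]),(704,600)))
E
python3 m2.py
```

```text
collar T 266.9 246.6 [259 238  17  18] [0.4409 0.0164 0.016 ]
collar S(topface) 297.3 254.0 [290 249  15  11] [0.4441 0.0206 0.016 ]
pad T 404.0 211.3 [402 203   8  15] [ 0.5229 -0.3154  0.078 ]
pad S 307.5 156.6 [296 150  26  19] [ 0.5349 -0.3352  0.072 ]
spindle T 247.9 161.9 [244 159   9   6] [0.6516 0.0605 0.06  ]
```

View pics/sp.png

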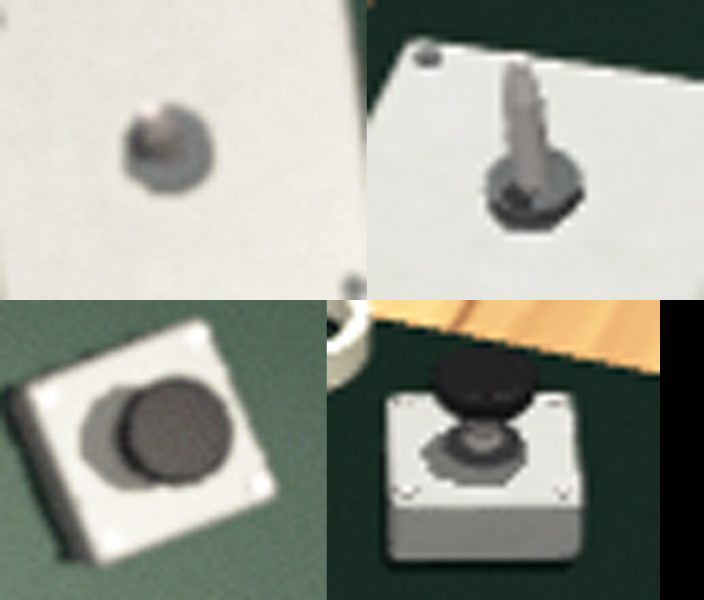

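The crops show (in image pixels):
- **Boss:** top (250.3,162), side (217.1,236.4).
- **Spindle tip:** top ≈ (247.8,156.2), side ≈ (215.4,220.7).
- **Pad top face:** top (412.5,208.5), side (308.7,156.7).

Next I'll convert these to world positions and work out the first move.

Run:
```python
from h import *
ct,cs=cam("top"),cam("side")
for n,c,u,v,z in [("bossT",ct,250.3,162,.046),("bossS",cs,217.1,236.4,.048),("tipT",ct,247.8,156.2,.105),("tipS",cs,215.4,220.7,.105),("padT",ct,412.5,208.5,.075),("padS",cs,308.7,156.7,.078),("boxT",ct,407.7,210.7,.036)]:
    print(n,ray(c,u,v,z).round(4))
def tri(a,b):
    M=np.vstack([c[0]@np.c_[c[1],c[2]] for c in(ct,cs)])
    p=cv2.triangulatePoints(ct[0]@np.c_[ct[1],ct[2]],cs[0]@np.c_[cs[1],cs[2]],np.array(a,float),np.array(b,float)); return (p[:3]/p[3]).ravel()
print(tri((250.3,162),(217.1,236.4)),tri((247.8,156.2),(215.4,220.7)),tri((412.5,208.5),(308.7,156.7)),tri((267,247),(297.3,254)),tri((181.4,233.9),(253.4,311)))
w=cam("wrist"); s=ctrl.get_state(); print(w[1].round(3), (w[1]@s["eef_pos"]+w[2]).round(4))
```

```text
bossT [0.6545 0.0562 0.046 ]
bossS [0.6561 0.0617 0.048 ]
tipT [0.655  0.0555 0.105 ]
tipS [0.655  0.0621 0.105 ]
padT [ 0.5298 -0.3367  0.075 ]
padS [ 0.5287 -0.3277  0.078 ]
boxT [ 0.5284 -0.3368  0.036 ]
[0.65745455 0.05720817 0.04308432] [0.65762343 0.05655439 0.09930265] [ 0.53128172 -0.33781499  0.07064685] [0.44323351 0.01724445 0.012824  ] [0.47709074 0.23714626 0.02015566]
[[ 0.341 -0.94  -0.002]
 [-0.903 -0.328  0.278]
 [-0.262 -0.093 -0.961]] [0.0004 0.0267 0.1564]
```

Request:
arm_command(
  steps=[100, 0, 0, 0, 1, 100, 0, 0, 0, 1, 100, 0, 0, 0, 1, 100, 0, 0, 0, 0.5, 100, 0, 0, 0, 0],
  squeeze=30,
)

```text
time: 0.57
eef_pos: [0.23, -0.6343, 0.2308]
tcp_rot: [1.0, -0.002, -0.0, -0.0]
contact_force: [-0.3, 0.8, 0.3]
opening: 0.996
finger_force: 0.0
```

Request:
arm_command(
  steps=[100, 1, -1, 0, 0, 100, 1, -1, 0, 0, 100, 1, -1, 0, 0, 100, 1, -1, 0, 0, 100, 1, -1, 0, 0, 100, 1, -1, 0, 0, 100, 1, -1, 0, 0, 100, 0.5, -1, 0, 0],
)

```text
time: 1.23
eef_pos: [0.42, -0.4333, 0.2312]
tcp_rot: [1.0, 0.0, 0.0, -0.0]
contact_force: [0.7, -0.9, 0.2]
opening: 0.994
finger_force: 0.0
```

Request:
arm_command(
  steps=[100, 0, -1, 0, 0, 100, 0, -1, 0, 0, 100, 0, -1, 0, 0, 100, 0, -1, 0, 0, 100, 0, -1, 0, 0, 100, 0, -1, 0, 0, 100, 0, -1, 0, 0, 100, 0, -1, 0, 0],
)

```text
time: 1.9
eef_pos: [0.4182, -0.2337, 0.2312]
tcp_rot: [1.0, -0.0, -0.0, -0.0]
contact_force: [0.4, 1.2, 0.2]
opening: 0.997
finger_force: 0.0
```

Request:
arm_command(
  steps=[100, 0.2, -1, 0, 0, 100, 0.2, -1, 0, 0, 100, 0.2, -1, 0, 0, 100, 0.2, -1, 0, 0, 100, 0.2, -1, 1, 0, 100, 0, -1, 1, 0, 100, 0, -1, 1, 0, 100, 0, -1, 0, 0],
)

```text
time: 2.57
eef_pos: [0.4402, -0.0327, 0.1509]
tcp_rot: [1.0, -0.0, -0.005, -0.002]
contact_force: [-0.9, 0.4, -0.6]
opening: 0.998
finger_force: 0.0
```

Request:
arm_command(
  steps=[100, 0, -1, 0, 0, 100, 0, -1, 0, 0, 100, 0, 0, 0, 0, 100, 0, 0, 0, 0],
)

```text
time: 2.9
eef_pos: [0.4438, 0.0158, 0.1562]
tcp_rot: [1.0, 0.001, -0.0, 0.0]
contact_force: [-0.6, 0.3, 0.1]
opening: 1.001
finger_force: 0.0
```

```bash
cat > w.py <<'E'
import sys
from h import *
name=sys.argv[1]
c=cam("wrist"); i=ctrl.read_camera("wrist"); np.save("w.npy",i); save(name,i)
s=ctrl.get_state(); p=np.array(s["eef_pos"]); print(p.round(4),"tcp px",proj(c,p).round(1))
h=cv2.cvtColor(i,cv2.COLOR_RGB2HSV)
for nm,m,z in [("silver",(h[...,1]<40)&(h[...,2]>150),.016),("brown",(h[...,0]<22)&(h[...,1]>90)&(h[...,2]>100),.026)]:
    n,l,st,ce=cv2.connectedComponentsWithStats(m.astype(np.uint8))
    for k in range(1,n):
        if 400<st[k,4]<40000:
            cn=cv2.findContours((l==k).astype(np.uint8),cv2.RETR_CCOMP,cv2.CHAIN_APPROX_NONE); 
            print(nm,st[k],ce[k].round(1),ray(c,*ce[k],z).round(4))
            for q,hh in zip(cn[0],cn[1][0]):
                if hh[3]>=0 and len(q)>15: (u,v),a,_=cv2.fitEllipse(q); print("  hole",round(u,1),round(v,1),np.round(a,1),ray(c,u,v,z).round(4))
E
python3 w.py w1
```

```text
[0.444  0.015  0.1564] tcp px [283.3 274.9]
silver [119   0  92  13 656] [152.3   4. ] [0.5837 0.1065 0.016 ]
silver [ 256  173   49   51 1673] [279.9 198.3] [0.444 0.017 0.016]
  hole 279.9 197.3 [17.9 21.8] [0.4448 0.017  0.016 ]
silver [  92  187   56   51 2173] [119.5 211.8] [0.4324 0.148  0.016 ]
silver [478 242  22  67 521] [488.4 274.1] [ 0.3772 -0.1625  0.016 ]
silver [113 274  50  61 775] [136.1 304. ] [0.3479 0.1438 0.016 ]
silver [401 274  50  61 765] [427.2 304. ] [ 0.3482 -0.1131  0.016 ]
brown [   0  120   47   76 1927] [ 23.2 155.6] [0.4791 0.2106 0.026 ]
brown [487 307  34  42 873] [503.9 329.1] [ 0.3297 -0.1781  0.026 ]
brown [161 368 243  33 913] [256.  378.1] [0.2781 0.0386 0.026 ]
  hole 287.1 381.2 [ 33.2 243.3] [0.2748 0.0102 0.026 ]
```

View pics/w1.png

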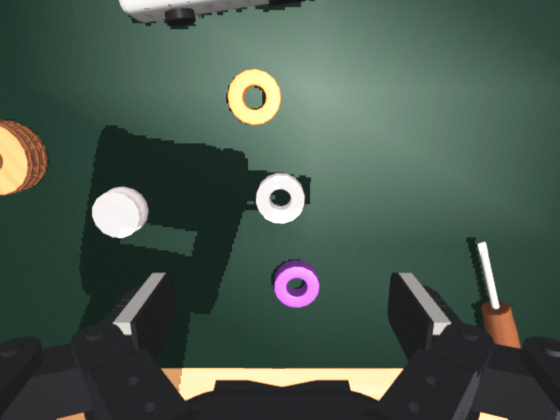

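The collar is at (280,198) with its hole at (280,197), which puts it at world (0.4445, 0.017). It lies clear between the fingers. The purple ring (297,285) and orange ring (254,97) are out of the way. Descending to grasp.

Request:
arm_command(
  steps=[75, 0, -0.08, 1, 0, 75, 0, 0, 1, 0, 75, 0, 0, 1, 0, 75, 0, 0, 1, 0, 75, 0, 0, 1, 0, 75, 0, 0, 0.6, 0, 75, 0, 0, 0.4, 0, 75, 0, 0, 0.1, 0],
)

```text
time: 3.62
eef_pos: [0.4429, 0.0162, 0.0022]
tcp_rot: [1.0, -0.002, -0.002, -0.0]
contact_force: [-0.0, -0.4, -0.5]
opening: 0.753
finger_force: 0.0
```

Request:
arm_command(
  steps=[60, 0, 0, 0, 0, 40, 0, 0, 0, 0, 30, 0, 0, 0, 0, 30, 0, 0, 0, 0, 30, 0, 0, 0, 0, 30, 0, 0, 0, 0, 30, 0, 0, 0, 0, 30, 0, 0, 0, 0],
  squeeze=30,
)

```text
time: 4.28
eef_pos: [0.4453, 0.0166, 0.0051]
tcp_rot: [1.0, -0.001, 0.001, 0.0]
contact_force: [-0.1, -1.8, 5.9]
opening: 0.444
finger_force: 30.9
```

Request:
arm_command(
  steps=[30, 0, 0, -0.4, 0, 30, 0, 0, -0.6, 0, 30, 0, 0, -1, 0, 30, 0, 0, -1, 0, 30, 0, 0, -1, 0, 30, 0, 0, -1, 0, 30, 0, 0, -1, 0, 30, 0.5, -0.2, -0.4, 0],
  squeeze=40,
)

```text
time: 4.95
eef_pos: [0.4563, 0.0219, 0.1671]
tcp_rot: [1.0, -0.001, 0.002, 0.0]
contact_force: [1.1, 0.5, -0.7]
opening: 0.44
finger_force: 40.4
```

Request:
arm_command(
  steps=[30, 1, -0.3, -0.2, 0, 30, 1, -0.3, 0, 0, 30, 1, -0.3, 0, 0, 30, 1, -0.3, 0, 0, 30, 0.8, -0.2, 0, 0, 30, 0.2, 0, 0, 0, 30, 0, 0, 0, 0, 30, 0, 0, 0, 0],
)

```text
time: 5.62
eef_pos: [0.5804, 0.0568, 0.1681]
tcp_rot: [1.0, -0.001, -0.001, -0.0]
contact_force: [-0.2, 0.0, -0.7]
opening: 0.439
finger_force: 40.4
```

```bash
python3 w.py w2
```

```text
[0.5802 0.0566 0.1682] tcp px [281.8 275.7]
silver [  159     0   230   196 35011] [284.6  86.4] [0.6663 0.0543 0.016 ]
  hole 368.6 171.0 [4.5 9.6] [ 0.6004 -0.0151  0.016 ]
  hole 297.1 93.5 [ 6.5 37.1] [0.6611 0.0445 0.016 ]
  hole 274.7 98.4 [38.8 49.6] [0.6574 0.062  0.016 ]
  hole 176.4 15.8 [15.5 17.4] [0.7154 0.1338 0.016 ]
silver [ 236  236   92   96 6031] [281.7 285. ] [0.4965 0.0568 0.016 ]
  hole 281.7 285.3 [31.9 47.2] [0.4962 0.0568 0.016 ]
brown [   0  113   67   57 1563] [ 38.9 137.8] [0.6283 0.245  0.026 ]
  hole 49.5 132.5 [20.9 38. ] [0.6323 0.2361 0.026 ]
brown [  50  280   63   58 2542] [ 79.6 307.5] [0.4798 0.237  0.026 ]
  hole 86.5 314.7 [ 4.9 12.2] [0.4725 0.232  0.026 ]
```

View pics/w2.png

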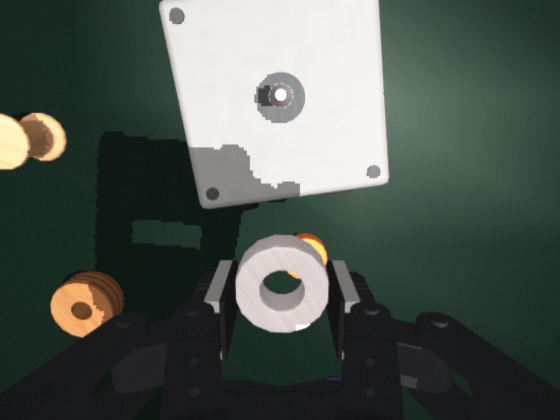

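The collar is held level at (282,285). The spindle tip is at (280,95) and the boss at about (280,98). I'll compute the shift from both, using the same camera.

Run:
```python
from h import *
i=np.load("w.npy"); c=cam("wrist"); g=cv2.cvtColor(i,cv2.COLOR_RGB2GRAY)
m=np.zeros_like(g); m[70:125,250:312]=g[70:125,250:312]<170
k=max(cv2.findContours(m,0,1)[0],key=cv2.contourArea); (u,v),a,_=cv2.fitEllipse(cv2.convexHull(k)); print("boss",u,v,a,ray(c,u,v,.047))
b=np.zeros_like(g); b[84:106,270:291]=g[84:106,270:291]>225
n,l,s,ce=cv2.connectedComponentsWithStats(b); j=1+np.argmax(s[1:,4]); print("tip",ce[j],s[j],ray(c,*ce[j],.106))
m=((g>110)*1).astype(np.uint8); m[:232]=0;m[334:]=0;m[:,:236]=0;m[:,329:]=0
k=max(cv2.findContours(m,0,1)[0],key=cv2.contourArea); (u,v),a,_=cv2.fitEllipse(cv2.convexHull(k)); print("collar",u,v,a,ray(c,u,v,.179),ray(c,281.7,284,.179))
print(ctrl.get_state()["eef_pos"])
```

```text
boss 279.5640869140625 97.51835632324219 (49.2192497253418, 50.79901885986328) [0.65705797 0.05789304 0.047     ]
tip [280.31372549  94.16666667] [275  89  11  12 102] [0.65710304 0.05717356 0.106     ]
collar 283.4454040527344 282.1723937988281 (95.68621063232422, 104.55685424804688) [0.58228016 0.05587264 0.179     ] [0.58146586 0.05657916 0.179     ]
[0.58016396 0.05664963 0.1682288 ]
```

Request:
arm_command(
  steps=[30, 0.8, -0.04, 0, 0, 30, 1, 0, 0, 0, 30, 1, 0, 0, 0, 30, 0.26, 0, 0.5, 0, 30, 0, 0, 0.8, 0, 30, 0, 0, 0.7, 0, 30, 0, 0, 0, 0, 30, 0, 0, 0, 0],
)

```text
time: 6.33
eef_pos: [0.6562, 0.0574, 0.1175]
tcp_rot: [1.0, -0.001, -0.002, -0.0]
contact_force: [0.4, 0.1, -0.4]
opening: 0.444
finger_force: 40.5
```

Run:
```python
from h import *
print(ctrl.get_state()["eef_pos"]); c=cam("wrist"); i=ctrl.read_camera("wrist"); j=ctrl.read_camera("side")
cs=cam("side"); u,v=proj(cs,(.657,.058,.11)).astype(int); print(u,v,proj(c,(.657,.0575,.106)))
save("w3",np.hstack([cv2.resize(i[210:350,200:360],(440,385),interpolation=2),cv2.resize(j[v-30:v+30,u-28:u+28],(359,385),interpolation=2)]))
```

```text
[0.6561604  0.05735831 0.11752746]
215 218 [281.18036182 262.4055925 ]
```

View pics/w3.png

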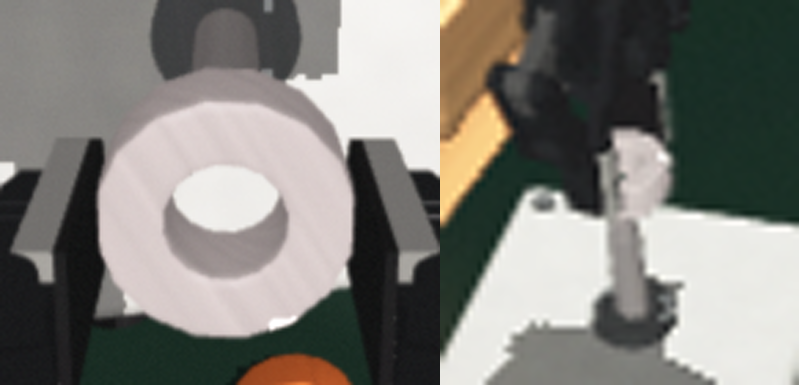

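The wrist crop shows the collar's top face at about (282,289.6), with the spindle behind it on the same column. In the side crop the spindle (625) runs up under the collar's centre (~621). A quick check of the x offset follows.

Run:
```python
from h import *
c=cam("wrist"); print([ray(c,282,289.6,z).round(4) for z in(.126,.1285)], ray(c,281.6,(165+278)/5.5+210,.1285).round(4))
```

```text
[array([0.6543, 0.0571, 0.126 ]), array([0.6556, 0.0571, 0.1285])] [0.6552 0.0573 0.1285]
```

Request:
arm_command(
  steps=[30, 0, 0, 0.2, 0, 30, 0, 0, 0.2, 0, 30, 0, 0, 0.2, 0, 30, 0, 0, 0, 0],
)

```text
time: 6.77
eef_pos: [0.6572, 0.0576, 0.1025]
tcp_rot: [1.0, -0.001, -0.001, -0.0]
contact_force: [-0.9, -0.0, -0.6]
opening: 0.44
finger_force: 40.5
```

Request:
arm_command(
  steps=[30, 0.02, 0, 0.2, 0, 30, 0, 0, 0.2, 0, 30, 0, 0, 0.2, 0, 30, 0, 0, 0, 0],
)

```text
time: 7.1
eef_pos: [0.6576, 0.0575, 0.087]
tcp_rot: [1.0, -0.001, -0.001, -0.0]
contact_force: [-0.6, 0.5, -2.0]
opening: 0.441
finger_force: 40.5
```

Request:
arm_command(
  steps=[30, 0, 0, 0.2, 0, 30, 0, 0, 0.2, 0, 30, 0, 0, 0.2, 0, 30, 0, 0, 0.2, 0, 30, 0, 0, 0.2, 0, 30, 0, 0, 0, 0],
)

```text
time: 7.6
eef_pos: [0.6576, 0.0575, 0.0621]
tcp_rot: [1.0, -0.001, -0.001, -0.0]
contact_force: [-0.4, 0.3, -2.7]
opening: 0.441
finger_force: 40.5
```

Request:
arm_command(
  steps=[30, 0, 0, 0.1, 0, 30, 0, 0, 0.1, 0, 30, 0, 0, 0, 0],
)

```text
time: 7.85
eef_pos: [0.6584, 0.0575, 0.0584]
tcp_rot: [1.0, -0.001, -0.0, -0.0]
contact_force: [-0.4, -0.4, -1.0]
opening: 0.441
finger_force: 40.5
```

Request:
arm_command(
  steps=[30, 0, 0, 0.06, 0, 30, 0, 0, 0.06, 0, 30, 0, 0, 0, 0],
)

```text
time: 8.1
eef_pos: [0.6585, 0.0575, 0.0556]
tcp_rot: [1.0, -0.001, -0.0, -0.0]
contact_force: [-0.2, 0.1, -1.5]
opening: 0.437
finger_force: 40.5
```

Request:
arm_command(
  steps=[30, 0, 0, 0.06, 0, 30, 0, 0, 0.06, 0, 30, 0, 0, 0, 0],
)

```text
time: 8.35
eef_pos: [0.6588, 0.0575, 0.0533]
tcp_rot: [1.0, -0.001, 0.0, 0.0]
contact_force: [-1.1, -1.0, 1.1]
opening: 0.443
finger_force: 40.6
```

Request:
arm_command(
  steps=[30, 0, 0, 0.04, 0, 30, 0, 0, 0.04, 0, 30, 0, 0, 0, 0],
)

```text
time: 8.6
eef_pos: [0.6589, 0.0575, 0.0532]
tcp_rot: [1.0, -0.001, -0.0, 0.0]
contact_force: [-5.6, 0.4, 8.6]
opening: 0.442
finger_force: 41.4
```

Contact at the expected seat height. Releasing, then rising past the spindle.

Request:
arm_command(
  steps=[30, 0, 0, -0.04, 0, 55, 0, 0, 0, 0, 70, 0, 0, 0, 0, 75, 0, 0, 0, 0, 75, 0, 0, 0, 0, 75, 0, 0, 0, 0],
)

```text
time: 9.1
eef_pos: [0.6585, 0.0575, 0.0515]
tcp_rot: [1.0, -0.001, -0.0, -0.0]
contact_force: [0.3, 0.0, -0.2]
opening: 0.748
finger_force: 0.0
```

Request:
arm_command(
  steps=[75, 0, 0, -0.4, 0, 75, 0, 0, -0.8, 0, 75, 0, 0, -1, 0, 75, 0, 0, -1, 0, 75, 0, 0, -1, 0, 75, -0.8, 0, -0.6, 0, 75, -1, 0, 0, 0, 75, 0, 0, 0, 0],
)

```text
time: 9.77
eef_pos: [0.611, 0.058, 0.1734]
tcp_rot: [1.0, -0.001, -0.0, -0.0]
contact_force: [0.4, 0.1, -1.2]
opening: 0.753
finger_force: 0.0
```

Run:
```python
from h import *
p=ctrl.get_state()["eef_pos"]; print(p); c=cam("wrist"); i=ctrl.read_camera("wrist"); j=ctrl.read_camera("side"); np.save("w.npy",i)
u,v=proj(cam("side"),(.657,.058,.07)).astype(int); a,b=proj(c,(.657,.0575,.06)).astype(int); print(a,b); a=max(a,60);b=max(b,55)
save("w4",np.hstack([cv2.resize(i[b-55:b+55,a-60:a+60],(420,385),interpolation=2),cv2.resize(j[v-30:v+30,u-28:u+28],(359,385),interpolation=2)]))
```

```text
[0.6110486  0.05802305 0.17342521]
282 143
```

View pics/w4.png

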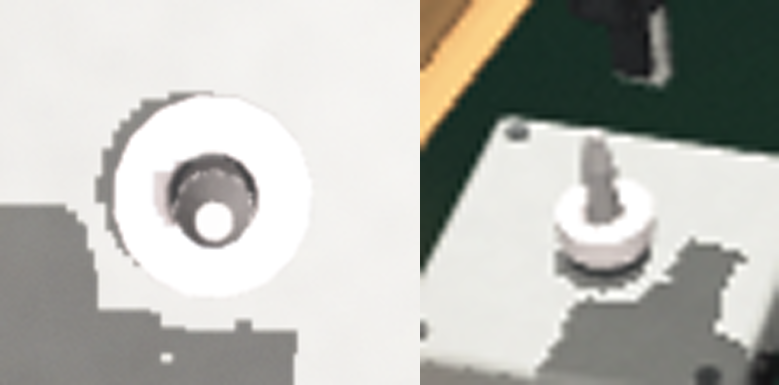

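The collar sits flat on its boss round the spindle, with the tip at image pixel (283,151). On to the wheel.

Request:
arm_command(
  steps=[90, -0.67, -0.9, 0, 0, 90, -0.67, -0.9, 0, 0, 90, -0.67, -0.9, 0, 0, 90, -0.67, -0.9, 0, 0, 90, -0.67, -0.9, 0, 0, 90, -0.67, -0.9, 0, 0, 90, -0.67, -0.9, 0, 0, 90, -0.67, -0.86, 0, 0],
)

```text
time: 10.53
eef_pos: [0.48, 0.2381, 0.172]
tcp_rot: [1.0, -0.001, 0.0, -0.0]
contact_force: [0.8, -1.2, -0.4]
opening: 0.902
finger_force: 0.0
```

Request:
arm_command(
  steps=[90, 0, 0, 0, 0, 90, 0, 0, 0, 0],
)

```text
time: 10.7
eef_pos: [0.48, 0.2379, 0.1719]
tcp_rot: [1.0, 0.0, 0.0, 0.0]
contact_force: [0.4, -0.6, 0.2]
opening: 0.9
finger_force: 0.0
```

```bash
python3 w.py w5
python3 - <<'E'
from h import *
i=np.load("w.npy"); c=cam("wrist"); h=cv2.cvtColor(i,cv2.COLOR_RGB2HSV); u,v=proj(c,(.477,.237,.026)); print(u,v)
r=h[int(v)-5:int(v)+5,int(u)-45:int(u)+45:6].mean(0).astype(int); print(r.tolist())
E
```

```text
[0.4806 0.2372 0.172 ] tcp px [283.2 274. ]
silver [ 444    0  116   74 7453] [500.2  32.2] [0.6055 0.073  0.016 ]
  hole 463.2 53.7 [14. 17.] [0.5905 0.0988 0.016 ]
silver [ 358  223   48   48 1724] [381.6 246.8] [0.4323 0.149  0.016 ]
silver [170 334  26  41 571] [182.  351.6] [0.3234 0.3344 0.016 ]
brown [    0     0    72   357 12269] [ 22.4 202.8] [0.475  0.4522 0.026 ]
brown [225   0  57  33 690] [256.3  19.5] [0.6117 0.2562 0.026 ]
brown [494 119  59  51 709] [514.3 141.9] [0.5249 0.0541 0.026 ]
  hole 526.8 143.8 [42.3 51. ] [0.5234 0.0439 0.026 ]
brown [ 250  165   68   68 3323] [283.9 199.1] [0.4782 0.2359 0.026 ]
  hole 283.6 198.2 [17.3 22.7] [0.479  0.2361 0.026 ]
brown [ 73 403  36  17 445] [ 92.1 412.6] [0.2601 0.4258 0.026 ]
brown [455 403  36  17 444] [471.3 412.6] [0.2601 0.0491 0.026 ]
281.66059033106546 201.30472811237678
[[78, 91, 27], [79, 92, 27], [75, 79, 28], [11, 154, 162], [12, 155, 160], [12, 154, 153], [12, 153, 170], [55, 97, 68], [61, 87, 52], [44, 112, 56], [12, 154, 158], [12, 154, 154], [15, 135, 246], [17, 125, 251], [72, 60, 92]]
```

Request:
arm_command(
  steps=[90, -0.06, 0.05, 1, 0, 90, 0, 0, 1, 0, 90, 0, 0, 1, 0, 90, 0, 0, 1, 0, 90, 0, 0, 1, 0, 90, 0, 0, 0.8, 0, 90, 0, 0, 0.5, 0, 90, 0, 0, 0.1, 0],
)

```text
time: 11.42
eef_pos: [0.4776, 0.2343, 0.0091]
tcp_rot: [1.0, -0.002, -0.002, 0.001]
contact_force: [-0.6, -0.5, -0.5]
opening: 0.904
finger_force: 0.0
```

Request:
arm_command(
  steps=[75, 0, 0, 0, 0, 60, 0, 0, 0, 0, 45, 0, 0, 0, 0, 45, 0, 0, 0, 0, 45, 0, 0, 0, 0, 45, 0, 0, 0, 0, 45, 0, 0, 0, 0],
  squeeze=35,
)

```text
time: 12.0
eef_pos: [0.4797, 0.2359, 0.0132]
tcp_rot: [1.0, -0.001, 0.001, -0.0]
contact_force: [-0.4, -1.3, 6.1]
opening: 0.628
finger_force: 37.7
```

Request:
arm_command(
  steps=[45, 0, 0, -0.4, 0, 45, 0, 0, -0.6, 0, 45, 0, 0, -1, 0, 45, 0, 0, -1, 0, 45, 0, 0, -1, 0, 45, 0, 0, -1, 0, 45, 0, 0, -1, 0, 45, 0, 0.3, -0.3, 0],
  squeeze=40,
)

```text
time: 12.67
eef_pos: [0.4801, 0.2293, 0.1739]
tcp_rot: [1.0, -0.0, 0.003, -0.001]
contact_force: [-0.6, 0.0, -0.3]
opening: 0.626
finger_force: 43.0
```

Request:
arm_command(
  steps=[45, 0.7, 0.9, 0, 0, 45, 0.7, 1, 0, 0, 45, 0.7, 1, 0, 0, 45, 0.7, 1, 0, 0, 45, 0.7, 1, 0, 0, 45, 0.7, 1, 0, 0, 45, 0.6, 0.7, 0, 0, 45, 0, 0.24, 0, 0],
)

```text
time: 13.33
eef_pos: [0.5994, 0.0535, 0.1682]
tcp_rot: [1.0, -0.003, -0.0, 0.0]
contact_force: [-0.7, 0.3, -0.8]
opening: 0.624
finger_force: 43.0
```

Request:
arm_command(
  steps=[45, 0, 0, 0, 0, 45, 0, 0, 0, 0],
)

```text
time: 13.5
eef_pos: [0.5969, 0.0569, 0.1681]
tcp_rot: [1.0, -0.001, -0.001, -0.0]
contact_force: [0.2, 1.0, -0.6]
opening: 0.623
finger_force: 43.0
```

Run:
```python
from h import *
p=np.array(ctrl.get_state()["eef_pos"]); c=cam("wrist"); i=ctrl.read_camera("wrist"); print(p)
save("w6",i); np.save("w.npy",i); zt=p[2]-.0132+.026
h=cv2.cvtColor(i,cv2.COLOR_RGB2HSV); g=cv2.cvtColor(i,cv2.COLOR_RGB2GRAY)
u,v=proj(c,(.657,.0575,.106)).astype(int); b=np.zeros_like(g); b[v-13:v+13,u-13:u+13]=1
print("exp tip",u,v); print(g[v-12:v+13:2,u-12:u+13:2])
m=((h[...,0]<22)&(h[...,1]>70)&(h[...,2]>100)).astype(np.uint8); m[:200]=0;m[:,:180]=0;m[:,390:]=0
q,hh=cv2.findContours(m,cv2.RETR_CCOMP,1)
for k,x in zip(q,hh[0]):
    if len(k)>30: (a,b_),s,_=cv2.fitEllipse(k); print("hole" if x[3]>=0 else "out",round(a,1),round(b_,1),np.round(s,1),ray(c,a,b_,zt).round(4))
```

```text
[0.5968564  0.05690854 0.16811666]
exp tip 280 126
[[249 144  75 100 169 148 142 147 164 180  95 107 253]
 [189  87 114 120 129 136 144 146 153 157 160  96 143]
 [138 118 125 117 129 136 143 149 154 157 164 149  83]
 [109 113 110 109 120 159 223 203 159 162 166 171 128]
 [111 114 106 112 182 253 254 253 251 175 166 164 149]
 [121 128 101 112 250 254 254 254 254 195 162 161 167]
 [132  99 101 106 252 254 254 254 254 230 158 157 202]
 [168 173 100  96 233 254 254 254 254 190 151 152 163]
 [196 156  99  97 124 245 253 253 217 145 145 157 183]
 [255 251 130 101 100 111 143 136 134 135 144 187 254]
 [255 255 244 173 109 108 115 124 133 143 173 254 255]
 [255 255 255 255 228 193 201 152 184 248 255 255 255]
 [255 255 255 255 255 255 255 255 255 255 255 255 255]]
out 278.7 296.4 [ 7.6 16.2] [0.5937 0.058  0.1809]
out 283.3 288.4 [127.8 136.6] [0.5972 0.0562 0.1809]
hole 289.4 280.2 [ 9.2 12.3] [0.6008 0.0538 0.1809]
hole 280.1 294.3 [37.1 46.5] [0.5946 0.0575 0.1809]
```

View pics/w6.png

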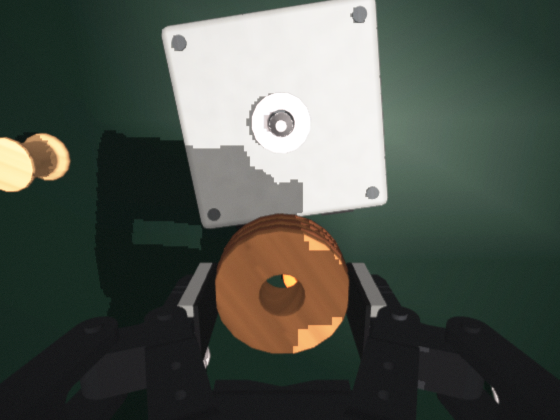

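The collar is on at (280,123), with the tip at (281,126.5). The wheel is held level at about (282,292), about 1 mm behind the TCP. Moving it over the spindle.

Request:
arm_command(
  steps=[45, 0.8, -0.02, 0, 0, 45, 1, 0, 0, 0, 45, 0.64, 0, 0.2, 0, 45, 0, 0, 0.8, 0, 45, 0, 0, 0.6, 0, 45, 0, 0, 0, 0, 45, 0, 0, 0, 0],
)

```text
time: 14.13
eef_pos: [0.6569, 0.0583, 0.1271]
tcp_rot: [1.0, -0.0, -0.002, -0.0]
contact_force: [1.7, 0.4, 0.1]
opening: 0.624
finger_force: 43.0
```

Run:
```python
from h import *
p=np.array(ctrl.get_state()["eef_pos"]); c=cam("wrist"); i=ctrl.read_camera("wrist"); print(p)
zt=p[2]-.0132+.026
h=cv2.cvtColor(i,cv2.COLOR_RGB2HSV)
m=((h[...,0]<22)&(h[...,1]>70)&(h[...,2]>60)).astype(np.uint8); m[:200]=0;m[:,:180]=0;m[:,390:]=0
n,l,st,ce=cv2.connectedComponentsWithStats(m); k=1+np.argmax(st[1:,4]); x,y,w,hh,_=st[k]; print(x,y,w,hh)
b=np.array([y+hh-.5]); pb=ray(c,x+w/2,y+hh-.5,zt); print("near edge->centre x",pb[0]+.028, "y",[ray(c,uu,ce[k][1],zt)[1].round(4) for uu in(x,x+w)])
```

```text
[0.65688853 0.05829931 0.12714872]
215 214 134 169
near edge->centre x 0.6398161356889844 y [np.float64(0.0849), np.float64(0.0312)]
```

Request:
arm_command(
  steps=[45, 0.04, 0.03, 0.2, 0, 45, 0, 0, 0.2, 0, 45, 0, 0, 0.2, 0, 45, 0, 0, 0, 0],
)

```text
time: 14.52
eef_pos: [0.6593, 0.0565, 0.1131]
tcp_rot: [1.0, -0.001, -0.001, -0.0]
contact_force: [0.0, -0.4, -1.2]
opening: 0.627
finger_force: 43.0
```

Request:
arm_command(
  steps=[45, 0, 0, 0.2, 0, 45, 0, 0, 0.2, 0, 45, 0, 0, 0, 0],
)

```text
time: 14.77
eef_pos: [0.6593, 0.0565, 0.1028]
tcp_rot: [1.0, -0.001, -0.001, -0.0]
contact_force: [-0.4, -0.1, -1.1]
opening: 0.624
finger_force: 43.0
```

Request:
arm_command(
  steps=[45, -0.02, -0.03, 0.15, 0, 45, 0, 0, 0.15, 0, 45, 0, 0, 0.15, 0, 45, 0, 0, 0.15, 0, 45, 0, 0, 0.15, 0, 45, 0, 0, 0, 0],
)

```text
time: 15.27
eef_pos: [0.6589, 0.0573, 0.0843]
tcp_rot: [1.0, -0.001, -0.001, -0.0]
contact_force: [-1.0, 0.4, -1.4]
opening: 0.622
finger_force: 43.0
```

Request:
arm_command(
  steps=[45, 0, 0, 0.06, 0, 45, 0, 0, 0.06, 0, 45, 0, 0, 0, 0],
)

```text
time: 15.52
eef_pos: [0.6596, 0.0572, 0.0824]
tcp_rot: [1.0, -0.001, -0.0, -0.0]
contact_force: [0.4, 0.0, 0.2]
opening: 0.623
finger_force: 43.0
```

Request:
arm_command(
  steps=[45, 0, 0, 0.06, 0, 45, 0, 0, 0.06, 0, 45, 0, 0, 0, 0],
)

```text
time: 15.77
eef_pos: [0.6594, 0.0572, 0.0793]
tcp_rot: [1.0, -0.001, -0.0, -0.0]
contact_force: [-0.3, -0.5, -2.0]
opening: 0.623
finger_force: 43.0
```

Request:
arm_command(
  steps=[45, 0, 0, 0.04, 0, 45, 0, 0, 0.04, 0, 45, 0, 0, 0, 0],
)

```text
time: 16.02
eef_pos: [0.6596, 0.0572, 0.0774]
tcp_rot: [1.0, -0.001, -0.0, -0.0]
contact_force: [0.5, -0.7, 0.5]
opening: 0.624
finger_force: 43.0
```

Request:
arm_command(
  steps=[45, 0, 0, 0.04, 0, 45, 0, 0, 0.04, 0, 45, 0, 0, 0, 0],
)

```text
time: 16.27
eef_pos: [0.6598, 0.0573, 0.0773]
tcp_rot: [1.0, -0.001, -0.0, 0.0]
contact_force: [-2.8, 0.4, 5.7]
opening: 0.625
finger_force: 43.6
```

Request:
arm_command(
  steps=[45, 0, 0, -0.04, 0, 70, 0, 0, 0, 0, 85, 0, 0, 0, 0, 90, 0, 0, 0, 0, 90, 0, 0, 0, 0, 90, 0, 0, 0, 0],
)

```text
time: 16.77
eef_pos: [0.6595, 0.0572, 0.0763]
tcp_rot: [1.0, -0.001, -0.0, -0.0]
contact_force: [-0.3, -0.1, -0.0]
opening: 0.901
finger_force: 0.0
```

Request:
arm_command(
  steps=[90, 0, 0, -0.4, 0, 90, 0, 0, -0.8, 0, 90, 0, 0, -1, 0, 90, 0, 0, -1, 0, 90, 0, 0, -1, 0, 90, -0.8, 0.2, -0.4, 0, 90, -1, 0.1, 0, 0, 90, 0, 0, 0, 0],
)

```text
time: 17.43
eef_pos: [0.6119, 0.0499, 0.1929]
tcp_rot: [1.0, -0.001, -0.001, 0.0]
contact_force: [1.0, -0.2, -0.6]
opening: 0.9
finger_force: 0.0
```

Run:
```python
from h import *
p=np.array(ctrl.get_state()["eef_pos"]); c=cam("wrist"); cs=cam("side"); i=ctrl.read_camera("wrist"); j=ctrl.read_camera("side"); print(p)
a,b=proj(c,(.657,.0575,.09)).astype(int); b=max(b,60)
u,v=proj(cs,(.657,.058,.08)).astype(int)
u2,v2=proj(cs,(.53,-.335,.06)).astype(int)
save("w7",np.hstack([cv2.resize(i[b-60:b+60,a-60:a+60],(385,385),interpolation=2),cv2.resize(j[v-30:v+30,u-28:u+28],(359,385),interpolation=2)]))
```

```text
[0.61185326 0.04989067 0.19285724]
```

View pics/w7.png

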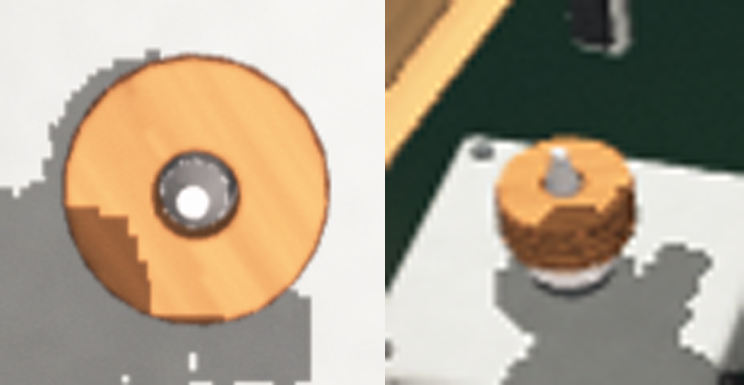

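The wheel sits flat on the collar, with only the cone above its top and the tip at the bore centre. Next is the button, with the fingers shut.

Request:
arm_command(
  steps=[50, -0.2, 1, 0, 0, 0, -0.2, 1, 0, 0, 0, -0.2, 1, 0, 0, 0, -0.2, 1, 0, 0, 0, -0.2, 1, 0, 0, 0, -0.2, 1, 0, 0, 0, -0.2, 1, 0, 0, 0, -0.2, 1, 0, 0],
)

```text
time: 18.2
eef_pos: [0.5747, -0.1516, 0.1918]
tcp_rot: [1.0, -0.001, 0.0, 0.0]
contact_force: [0.1, -0.5, 0.3]
opening: -0.002
finger_force: 0.0
```

Request:
arm_command(
  steps=[0, -0.2, 1, 0, 0, 0, -0.2, 1, 0, 0, 0, -0.2, 1, 0, 0, 0, -0.2, 1, 0, 0, 0, -0.2, 1, 0, 0, 0, -0.2, 1, 0, 0, 0, -0.3, 0.8, 0, 0, 0, 0, 0, 0, 0],
)

```text
time: 18.87
eef_pos: [0.5359, -0.3241, 0.1917]
tcp_rot: [1.0, -0.003, 0.0, 0.001]
contact_force: [0.6, 0.7, -0.0]
opening: -0.001
finger_force: 0.0
```

Run:
```python
from h import *
p=np.array(ctrl.get_state()["eef_pos"]); c=cam("wrist"); i=ctrl.read_camera("wrist"); print(p); save("w8",i); np.save("w.npy",i)
g=cv2.cvtColor(i,cv2.COLOR_RGB2GRAY); u,v=proj(c,(.53,-.335,.076)).astype(int); print(u,v,proj(c,p))
m=np.zeros_like(g); m[v-55:v+45,u-55:u+55]=(g[v-55:v+45,u-55:u+55]<80)
n,l,st,ce=cv2.connectedComponentsWithStats(m); k=1+np.argmax(st[1:,4]); print(st[k],ce[k],ray(c,*ce[k],.076))
for r in range(v-50,v+60,8): print(r,g[r,u-56:u+57:8])
```

```text
[ 0.53585362 -0.32414654  0.1916653 ]
295 213 [281.48167712 275.12494451]
[ 265  178   65   65 3263] [297.0848912  210.01471039] [ 0.53298293 -0.3359725   0.076     ]
163 [ 96 198 234 243 244 245 246 247 247 247 248 248 238  71  74]
171 [140 240 241 243 244 191 196 199 247 248 247 247 248  74  73]
179 [155 147 140 144 136 140 101  26  56 245 247 247 247 214  73]
187 [132 137 139 143 140  31  58  31  77  46  46 245 246 240  74]
195 [102 140 139 142  21  22  25  24  73  78  74 231 247 247  78]
203 [ 47 136 141 139  23  24  22  25  67  70  72  32 244 245 222]
211 [ 49 199 242 142  22  23  23  22  63  64  68  43 243 244 238]
219 [ 47  31 241 236  26  26  27  22  57  62  64  36 244 243 251]
227 [ 47  46 218 239  31  52  53  53  56  57  59 236 244 244 245]
235 [ 47  48  58 239 241  34  51  52  53  54 171 241 173  58  59]
243 [ 44  46  44 232 241 241 240 221 233 215  59  55  55  57  56]
251 [ 45  47  45 142 251 241 229  64  49  47  51  49  52  53  53]
259 [ 44  44  45  45 150  34 100  99  48  48  47  49  50  51  51]
267 [ 44  44  46  44 118  26 117 118  43  44  46  47  46  50  48]
```

Request:
arm_command(
  steps=[0, -0.13, 0.48, 0.5, 0, 0, 0, 0, 1, 0, 0, 0, 0, 1, 0, 0, 0, 0, 1, 0, 0, 0, 0, 0.5, 0, 0, 0, 0, 0, 0, 0, 0, 0, 0, 0],
)

```text
time: 19.5
eef_pos: [0.533, -0.3314, 0.0907]
tcp_rot: [1.0, -0.001, -0.001, -0.001]
contact_force: [-0.6, 1.2, 0.2]
opening: 0.002
finger_force: 0.0
```

Request:
arm_command(
  steps=[0, 0, 0, 0.1, 0, 0, 0, 0, 0.1, 0, 0, 0, 0, 0.1, 0, 0, 0, 0, 0.1, 0, 0, 0, 0, 0, 0, 0, 0, 0, 0, 0],
)

```text
time: 20.0
eef_pos: [0.533, -0.332, 0.0817]
tcp_rot: [1.0, -0.001, 0.0, 0.0]
contact_force: [-0.3, -0.2, -0.4]
opening: -0.002
finger_force: 0.0
```

Request:
arm_command(
  steps=[0, 0, 0.14, 0, 0, 0, 0, 0, 0.08, 0, 0, 0, 0, 0.08, 0, 0, 0, 0, 0, 0],
)

```text
time: 20.33
eef_pos: [0.5332, -0.3359, 0.0778]
tcp_rot: [1.0, -0.001, 0.0, 0.0]
contact_force: [-0.8, -0.4, 4.1]
opening: 0.001
finger_force: 1.7
```

Request:
arm_command(
  steps=[0, 0, 0, 0.06, 0, 0, 0, 0, 0.06, 0, 0, 0, 0, 0, 0],
)

```text
time: 20.58
eef_pos: [0.5332, -0.3359, 0.075]
tcp_rot: [1.0, -0.001, 0.0, 0.001]
contact_force: [-1.0, -0.6, 3.8]
opening: 0.005
finger_force: 2.2
```

Contact at 0.078 as expected. Continuing in small steps.

Request:
arm_command(
  steps=[0, 0, 0, 0.06, 0, 0, 0, 0, 0.06, 0, 0, 0, 0, 0.06, 0, 0, 0, 0, 0, 0, 0, 0, 0, 0, 0],
)

```text
time: 21.0
eef_pos: [0.5333, -0.336, 0.0708]
tcp_rot: [1.0, -0.001, 0.0, 0.001]
contact_force: [-1.7, -0.5, 6.4]
opening: -0.001
finger_force: 3.1
```

Request:
arm_command(
  steps=[0, 0, 0, 0.06, 0, 0, 0, 0, 0.06, 0, 0, 0, 0, 0, 0, 0, 0, 0, 0, 0, 0, 0, 0, 0, 0],
)

```text
time: 21.42
eef_pos: [0.5332, -0.336, 0.0681]
tcp_rot: [1.0, -0.001, 0.0, 0.0]
contact_force: [-1.7, -0.3, 6.8]
opening: -0.004
finger_force: 3.6
```

Run:
```python
from h import *
for _ in range(3):
    i=ctrl.read_camera("side"); s=ctrl.get_state(); print(s["eef_pos"],s["contact_force"],s["finger_force"])
S=np.load("side.npy"); c=cam("side"); g0,g1=[cv2.cvtColor(x,cv2.COLOR_RGB2GRAY) for x in(S,i)]
u,v=proj(c,(.53,-.335,.078)); print(u,v,"px per 10mm",proj(c,(.53,-.335,.068))[1]-v)
for col in (304,308,312): print(col,g0[146:180,col].tolist(),g1[146:180,col].tolist())
```

```text
[ 0.53328368 -0.33596313  0.06813306] [-2.00489797  0.24742858  6.43131723] 3.5978900268673897
[ 0.53328457 -0.33596308  0.06815554] [-1.49036282 -0.5977547   7.16970365] 3.597201481461525
[ 0.53323839 -0.33596875  0.06811507] [-2.11247674  0.32787535  7.82047816] 3.595951907336712
309.05014636854696 155.324040822544 px per 10mm 2.6599039503897473
304 [197, 174, 141, 141, 36, 37, 36, 35, 33, 35, 35, 35, 35, 32, 25, 25, 95, 162, 56, 58, 56, 58, 62, 104, 119, 119, 151, 229, 228, 212, 145, 127, 126, 126] [46, 37, 30, 38, 34, 88, 89, 88, 90, 118, 117, 110, 78, 23, 23, 21, 23, 21, 22, 50, 59, 61, 63, 111, 125, 125, 126, 126, 124, 151, 138, 133, 133, 133]
308 [203, 205, 206, 204, 167, 33, 34, 35, 35, 35, 36, 34, 37, 34, 33, 20, 25, 71, 105, 103, 136, 115, 57, 60, 104, 119, 123, 230, 230, 214, 131, 126, 125, 123] [30, 29, 28, 28, 28, 29, 37, 38, 37, 36, 37, 36, 41, 120, 21, 21, 23, 31, 22, 26, 108, 87, 60, 66, 109, 126, 126, 126, 129, 154, 137, 133, 132, 129]
312 [207, 206, 203, 197, 194, 146, 35, 35, 33, 35, 35, 34, 36, 51, 31, 21, 26, 161, 55, 60, 59, 58, 55, 98, 119, 120, 219, 228, 228, 209, 131, 125, 125, 124] [33, 55, 114, 112, 113, 134, 86, 86, 85, 80, 78, 49, 25, 20, 20, 20, 24, 23, 22, 37, 63, 59, 59, 105, 126, 124, 125, 124, 126, 153, 135, 132, 132, 132]
```

The pad is steady at 68.1 mm with about 7–8 N of push. Its lower edge dropped about 2–3 px, matching the expected 2.7 px for 10 mm. Handing in.

```bash
python3 -c "
from plant import ctrl
print(ctrl.sign_off())"
```

```text
the job is handed in; nothing more can be done
None
```

The job is handed in: the collar and then the wheel are seated on the spindle and released, and the run button is held about half way down (pad top at 68.1 mm), at 21.6 s of the 72 s allowed.

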